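# Rewind the green kitchen timer

### The arm

A 6-joint arm with a two-finger parallel gripper is mounted at the origin on a cart in front of the work surface, level with it; the furniture and walls round the work are solid. World frame = base frame: x ahead of the robot, y to its left, z up, the work surface at z = 0. Lengths are in m, angles in rad, forces in N, time in s.
With the tool pointing down it reaches from about 0.275 to 0.875 m from the base axis. Payload 12.5 kg.
Tool frame: the origin (TCP) lies at the very end of the fingers, on their centre line; the grasp point (between the pads) lies 19 mm behind it; z points along the fingers, x is the direction in which the jaws open and shut, and the axes are right-handed (so a half turn about z gives the same grasp; the last joint's range is limited). The gripper opens to 85 mm and grips with 20 to 120 N. Pads are 22 mm wide; open, the fingers measure 114 mm over their backs; the gripper's body (76 mm by 85 mm) begins 54 mm behind the grasp point. The pads swing forward as they close: fully open they stand 13 mm farther back than shut.
Start: joints at [-1.216, 0.351, 1.652, -0, 1.139, -0.085], TCP at [0.234, -0.498, 0.231] pointing down, gripper open.
Joint ranges: [-2.75, 2.75], [-0.79, 2.1], [0.01, 2.65], [-1.57, 4.71], [0.07, 3.14], [-2.87, 2.87]. Speed limits (rad/s): [2.22, 2.22, 2.79, 3.14, 3.14, 3.14].

### API

Orientations are given as a rotation vector (axis times angle).
In Python, from cell import arm, cams gives the robot as it stands. The module is installed in compiled form; this text tells all that it offers.
- The arm moves only by the shell command python3 -m creep 'ROWS' [OPENING]. ROWS is JSON, a list of rows, each an object with "offset": the shift along the world's x, y, z in m, a list of three; "twist": the turn about the world's z in units of 5 degrees (1.0 is 5 degrees). A call has exactly 5 rows; each row is the pose to reach, as a shift and turn from the pose commanded when the call began; what a row does not reach only later rows make up. A row lasts 1/10 s, in which the tool goes at most 50 mm and 8.59 degrees, less where a joint would pass 70% of its speed; a pose out of reach is approached as far as the arm can. A call with a gripper value outside its range is refused whole. OPENING is the opening, from 0 (shut) to 1 (fully open), set as the call begins (- or left out, the last holds). The fingers move at their own pace and stop on an object; the grip force is fixed at half the most. Time passes only in rows, so rows that repeat a pose let the fingers close, or fill a call up. It gives the time, the measured TCP pose, the force and the opening at its end, in the units of the state.
- arm.observe(): the state, without advancing time (a new reading comes with each control period).
- cams.read_camera(name): name is "scene" or "top" or "wrist"; returns a dict with "pixels" (384x512x3 uint8, red, green, blue), "fx", "fy", "cx", "cy" (pixels), "D" ([k1, k2, p1, p2, k3] as OpenCV has them; the pictures are not rectified), "rvec" (rotation vector, rad) and "tvec" (3), from world to camera coordinates, as OpenCV has them. Camera axes: x right, y down, z forward; pixel columns grow to the right and rows downward; lengths in m; the calibration is good to about 2 mm. A picture is of the moment at which its call begins. There is no depth.
- arm.job_done(): hands the job in, once; it reports no verdict.
The state is a dict: "t": time; "qpos": joint angles; "joint_vel": joint speeds; "tau": joint torques, N m; "ee_pos": TCP position; "tool_rot": TCP orientation; "force": force on the tool from outside, world axes, zero at the start; "moment": the same for the moment, N m; "width": finger opening in m.
Only numpy, scipy, OpenCV 4.12 (cv2) and the standard library are available. Lean on these libraries where they do the work, as an engineer would, in place of code of your own. Each camera call takes 0.05 s, during which the arm holds its last target. There are 200 camera calls.

### The job

Rewind the green clockwork kitchen timer: turn its crank clockwise (seen from above) against the drag until the resistance suddenly drops away and the red flag at its front pops up. Stop cranking there, before the crank runs on to its hard end stop, and let go. Leave the white timer's crank alone: that timer is already wound.

Things in the scene. Friction and masses are not known exactly. Their poses are not given: they have to be found in the camera images.
- green_timer: The green clockwork timer, fixed to the worktop: a drum 136 mm across and 52 mm high with a white dial on top and a steel crank above the dial. Origin on the crank's vertical axis, at the underside (worktop level); z up. Its -x side carries a small green tower (40 mm high, 30 mm square, 68 mm from the axis) with the red flag in its top. A white timer of the same shape, with its flag already up, stands on the other side.
- green_timer_knob (a point): Centre of the black upright grip of the green timer's crank: a cylinder 24 mm across and 42 mm high, its centre 90 mm above the worktop, 60 mm from the crank's axis. It spins freely on its pin, so a gripper may hold it from above and go round the circle without turning. The grip spans heights 69 to 111 mm; nothing else on the timer is higher than 70 mm. Turning takes about 5 to 7 N at the grip until the clutch lets go, then under 1 N.
- green_timer_crank (a joint): Angle of the green timer's crank, rad, growing clockwise seen from above; at 0 the arm points along the timer's +x, away from the flag. It starts between 0 and 0.7. The clutch lets go somewhere between 3.6 and 4.2 rad, different each time; the hard end stop is at 5.3, and going past 5.15 counts as run on to the stop. It stays where it is left.
- green_timer_flag (a joint): Height of the red flag (14 mm square) above its lowest place, m: about 0.002 while winding, 0.014 when it has popped up, which happens as the resistance drops. It is sprung up from inside and must rise by itself.
- cream_timer_knob (a point): Centre of the black grip of the white timer's crank, of the same sizes as the green one's. It is to be left where it is; that crank turns lightly.

How it is judged:
On the way:
1. the crank of the green timer has been turned until the clutch let go and the flag popped up (value of joint green_timer_flag above 0.009 m and value of joint green_timer_crank above 3.4 rad), for 0.2 s.
At the end, for the whole second after the job is handed in: The green timer's flag is up (more than 9 mm), its crank is past 3.4 rad, short of the end stop (less than 5.15 rad), and at rest (all of step 1 and value of joint green_timer_crank below 5.15 rad and velocity of joint green_timer_crank between -0.1 and 0.1 rad/s); the robot touches nothing.
It fails at once if the green timer's crank is run on to its end stop (past 5.15 rad) (value of joint green_timer_crank above 5.15 rad).
It fails at once if the flag is up although the crank has not been turned (value of joint green_timer_flag above 0.009 m and value of joint green_timer_crank below 3.3 rad).
It fails at once if the white timer's crank is turned (its grip moved more than 15 mm) (distance of cream_timer_knob from where it was at the start of the episode above 0.015 m).
It also fails if it takes over 42 s, if anything falls off the work surface, if the arm or the gripper's body presses on something with over 40 N, if the wrist force passes 120 N, or if a joint passes its speed limit or range.

## Working session

There is one attempt and no reset: what is moved stays moved. The work goes in short steps, Python scripts to look and compute and a shell command to move; the robot and the scene stay as the last step left them, time stands still between calls to the robot, and variables do not carry over. Pictures are saved under pics/ and viewed, about 8 in all and at most 12, crops included, and the job is handed in when it is done.

```bash
mkdir -p pics
cat > h.py <<'E'
import numpy as np, cv2
from cell import arm, cams
def snap(name,fn):
    c=cams.read_camera(name); cv2.imwrite('pics/'+fn,c['pixels'][:,:,::-1]); return c
def ray(c,u,v,z):
    K=np.array([[c['fx'],0,c['cx']],[0,c['fy'],c['cy']],[0,0,1]])
    p=cv2.undistortPoints(np.array([[[u,v]]],float),K,np.array(c['D'],float))[0,0]
    R=cv2.Rodrigues(np.array(c['rvec'],float))[0]; t=np.array(c['tvec'],float).ravel()
    o=-R.T@t; d=R.T@np.array([p[0],p[1],1]); return o+d*(z-o[2])/d[2]
E
python3 - <<'E'
from h import *
import pickle
a=snap('top','top1.png'); b=snap('scene','scene1.png'); pickle.dump((a,b),open('c.pkl','wb'))
cv2.imwrite('pics/both.png',np.hstack([cv2.resize(x['pixels'],(400,300))[:,:,::-1] for x in (a,b)]))
print(arm.observe())
E
```

```text
{'t': 0.1, 'qpos': array([-1.21559830e+00,  3.51180643e-01,  1.65233083e+00,  6.67618287e-06,
        1.13912851e+00, -8.45931908e-02]), 'joint_vel': array([ 0.00034182, -0.00084011, -0.00147299, -0.00094291, -0.00062132,
        0.00224249]), 'tau': array([ 9.33568954e-04, -5.06833398e+01, -2.91874659e+01, -5.77965238e-05,
        2.64847600e-03, -1.82224437e-05]), 'ee_pos': array([ 0.23408908, -0.49737492,  0.23082432]), 'tool_rot': array([-2.65196580e+00,  1.68305295e+00,  1.30354526e-03]), 'force': array([-0.3051525 , -1.53143045, -0.5028703 ]), 'moment': array([-0.04754828,  0.01434983, -0.03068854]), 'width': 0.08536432724745935}
```

View pics/top1.png

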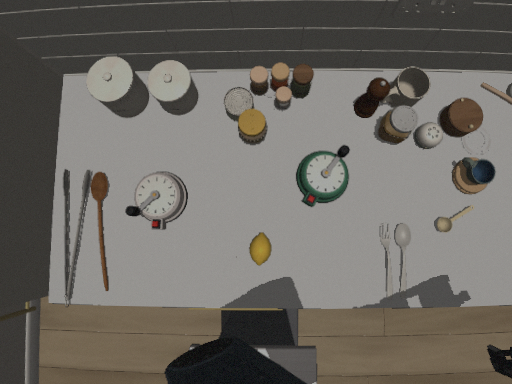

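View pics/scene1.png

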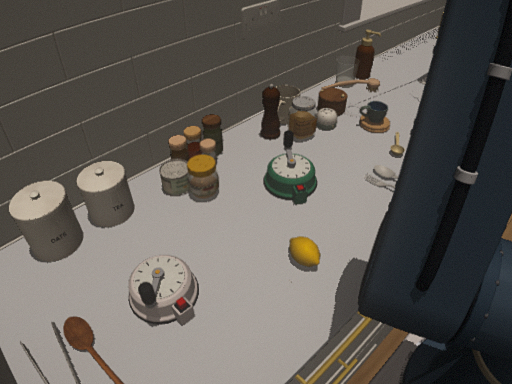

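The top picture shows the green timer: hub near (326,173), black grip near (344,151), and flag tower near (310,200). I'll enlarge it for exact pixels.

Run:
```python
from h import *
import pickle
a,b=pickle.load(open('c.pkl','rb'))
cv2.imwrite('pics/crop1.png',cv2.resize(a['pixels'][130:220,280:370,::-1],(594,594),interpolation=cv2.INTER_CUBIC))
for n,u,v,z in [('hub',326,173,.065),('knobtop',344,151,.111),('tower',310,200,.04)]: print(n,ray(a,u,v,z))
```

```text
hub [ 0.57717423 -0.17815733  0.065     ]
knobtop [ 0.62085371 -0.21344619  0.111     ]
tower [ 0.51425708 -0.14148059  0.04      ]
```

View pics/crop1.png

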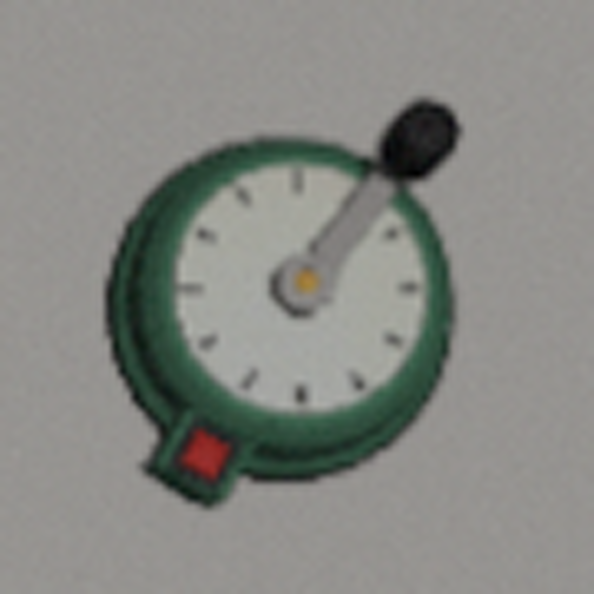

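Run:
```python
from h import *
import pickle
a,b=pickle.load(open('c.pkl','rb'))
P={}
for n,x,y,z in [('hub',306,283,.070),('dial',301,288,.052),('knobtop',428,130,.111),('flag',208,452,.042)]:
    P[n]=ray(a,(x+.5)/6.6-.5+280,(y+.5)/6.6-.5+130,z); print(n,P[n].round(4))
c=(P['hub']+P['dial'])/2
d=P['knobtop']-c; print('r knob',np.hypot(*d[:2]),np.degrees(np.arctan2(d[1],d[0])))
f=c-P['flag']; print('r flag',np.hypot(*f[:2]),'+x dir',np.degrees(np.arctan2(f[1],f[0])))
s=arm.observe();R=cv2.Rodrigues(s['tool_rot'])[0];print(R.round(3))
```

```text
hub [ 0.5777 -0.1772  0.07  ]
dial [ 0.5788 -0.1782  0.052 ]
knobtop [ 0.6249 -0.2146  0.111 ]
flag [ 0.5188 -0.144   0.042 ]
r knob 0.05945692671137629 -38.25905792209744
r flag 0.06830226710040556 +x dir -29.604443896497326
[[ 0.426 -0.905 -0.   ]
 [-0.905 -0.426  0.001]
 [-0.001 -0.    -1.   ]]
```

The numbers agree: axis at (0.578, -0.178), grip at about 38° below world +x, radius 59 mm, crank start about 0.15 rad. I'll approach now.

```bash
python3 -m creep '[{"offset":[0.039,0.028,0],"twist":0},{"offset":[0.078,0.056,0],"twist":0},{"offset":[0.117,0.084,0],"twist":0},{"offset":[0.156,0.112,0],"twist":0},{"offset":[0.195,0.14,0],"twist":0}]' 1
python3 -m creep '[{"offset":[0.039,0.028,0],"twist":0},{"offset":[0.078,0.056,0],"twist":0},{"offset":[0.117,0.084,0],"twist":0},{"offset":[0.156,0.112,-0.01],"twist":0},{"offset":[0.193,0.14,-0.02],"twist":0}]' 1
```

```text
t: 0.6
ee_pos: [0.4304, -0.3562, 0.2311]
tool_rot: [-2.652, 1.684, 0.001]
force: [0.1, -1.2, -0.6]
width: 0.0854
t: 1.1
ee_pos: [0.6237, -0.2161, 0.2109]
tool_rot: [2.653, -1.683, 0.0]
force: [-0.5, -1.2, 0.1]
width: 0.0859
```

Run:
```python
from h import *
w=snap('wrist','w1.png'); s=arm.observe(); print(s['ee_pos'],s['qpos'].round(2))
K=np.array([[w['fx'],0,w['cx']],[0,w['fy'],w['cy']],[0,0,1]])
for p in [(.625,-.2146,.111),(.578,-.1777,.07),tuple(s['ee_pos'][:2])+(.111,)]: print(cv2.projectPoints(np.array([p]),np.array(w['rvec'],float),np.array(w['tvec'],float),K,np.array(w['D'],float))[0].ravel())
```

```text
[ 0.6270074  -0.21153248  0.2085197 ] [-0.4   0.58  1.36  0.    1.21  0.73]
[253.14839197 191.17177182]
[198.07075182 203.93002772]
[250.77318479 187.5198436 ]
```

View pics/w1.png

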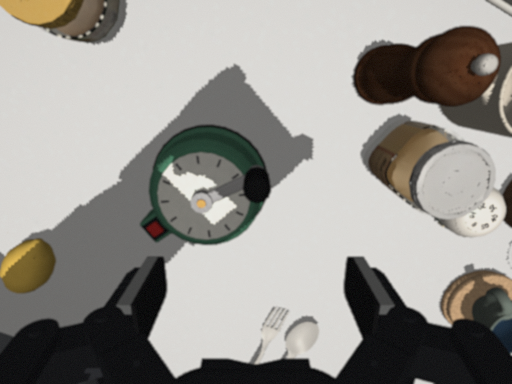

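The wrist picture shows the grip top at about (257,184) and the hub at about (201,204), 4–6 px from my predictions. I'll compute the world positions.

Run:
```python
from h import *
w=cams.read_camera('wrist'); s=arm.observe(); print(s['t'],s['ee_pos'],s['joint_vel'].round(3))
im=w['pixels']; 
g=(im.max(2)<28).astype(np.uint8); g[:140]=0; g[225:]=0; g[:,:225]=0; g[:,290:]=0
n,l,st,ce=cv2.connectedComponentsWithStats(g); i=1+st[1:,4].argmax(); print(st[i],ce[i])
for nm,u,v,z in [('knobc',*ce[i],.10),('hub',201,204,.07)]: print(nm,ray(w,u,v,z))
```

```text
1.2 [ 0.62460135 -0.21363251  0.20881469] [-0.075 -0.049  0.052 -0.027  0.003 -0.059]
[248 174  25  35 708] [259.66384181 190.76412429]
knobc [ 0.62828137 -0.21573785  0.1       ]
hub [ 0.58321221 -0.17548623  0.07      ]
```

```bash
python3 -m creep '[{"offset":[0.003,0.002,-0.02],"twist":0},{"offset":[0.003,0.002,-0.04],"twist":0},{"offset":[0.003,0.002,-0.06],"twist":0},{"offset":[0.003,0.002,-0.08],"twist":0},{"offset":[0.003,0.002,-0.09],"twist":0}]' 1
python3 -m creep '[{"offset":[0,0,-0.01],"twist":0},{"offset":[0,0,-0.02],"twist":0},{"offset":[0,0,-0.03],"twist":0},{"offset":[0,0,-0.04],"twist":0},{"offset":[0,0,-0.04],"twist":0}]' 1
python3 - <<'E'
from h import *
snap('scene','s2.png');s=arm.observe(); print(s['ee_pos'],s['force'])
E
```

```text
t: 1.7
ee_pos: [0.624, -0.2157, 0.1193]
tool_rot: [2.652, -1.684, -0.004]
force: [-0.3, -0.4, -0.4]
width: 0.0853
t: 2.2
ee_pos: [0.6245, -0.2154, 0.0798]
tool_rot: [2.652, -1.683, -0.003]
force: [0.2, -0.6, -0.2]
width: 0.0853
[ 0.62493441 -0.21550903  0.08068349] [-0.27608402  0.22881482 -0.09750552]
```

View pics/s2.png

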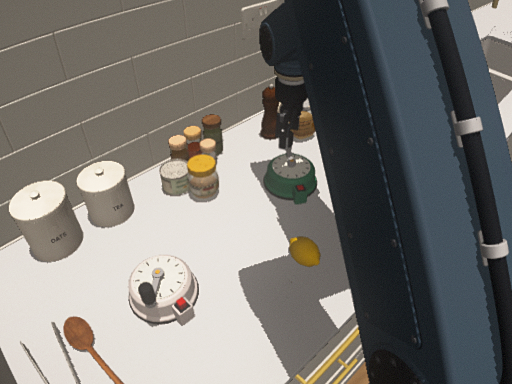

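The picture shows the fingers straddling the grip at about (288,130), clear of everything else. Next I close the gripper.

```bash
for i in 1 2; do python3 -m creep '[{"offset":[0,0,0],"twist":0},{"offset":[0,0,0],"twist":0},{"offset":[0,0,0],"twist":0},{"offset":[0,0,0],"twist":0},{"offset":[0,0,0],"twist":0}]' 0; done
python3 - <<'E'
from h import *
C=np.array([.5785,-.1773]); p=arm.observe()['ee_pos'][:2]; d=p-C; r=np.hypot(*d); a0=np.arctan2(d[1],d[0]); print(r,np.degrees(a0))
for k in range(0,260,5):
    a=a0-np.radians(k); q=C+.06*np.array([np.cos(a),np.sin(a)]); print(k,(q-p).round(4))
E
```

```text
t: 2.75
ee_pos: [0.6258, -0.2159, 0.082]
tool_rot: [-2.652, 1.683, -0.003]
force: [2.7, 0.1, 3.0]
width: 0.0219
t: 3.25
ee_pos: [0.6259, -0.2158, 0.0819]
tool_rot: [-2.652, 1.683, -0.003]
force: [4.8, 0.3, 6.0]
width: 0.0224
0.06102150190842285 -39.09285697927419
0 [-0.0008  0.0006]
5 [-0.0043 -0.0033]
10 [-0.0081 -0.0069]
15 [-0.0122 -0.0101]
20 [-0.0165 -0.013 ]
25 [-0.0211 -0.0155]
30 [-0.0259 -0.0176]
35 [-0.0309 -0.0192]
40 [-0.036  -0.0204]
45 [-0.0412 -0.0212]
50 [-0.0464 -0.0215]
55 [-0.0516 -0.0214]
60 [-0.0568 -0.0208]
65 [-0.062  -0.0197]
70 [-0.067  -0.0182]
75 [-0.0719 -0.0163]
80 [-0.0765 -0.014 ]
85 [-0.081  -0.0112]
90 [-0.0852 -0.0081]
95 [-0.0891 -0.0046]
100 [-0.0927 -0.0008]
105 [-0.096   0.0033]
110 [-0.0988  0.0077]
115 [-0.1013  0.0123]
120 [-0.1034  0.0171]
125 [-0.1051  0.022 ]
130 [-0.1063  0.0271]
135 [-0.107   0.0323]
140 [-0.1074  0.0375]
145 [-0.1072  0.0428]
150 [-0.1066  0.048 ]
155 [-0.1056  0.0531]
160 [-0.1041  0.0581]
165 [-0.1021  0.063 ]
170 [-0.0998  0.0677]
175 [-0.097   0.0721]
180 [-0.0939  0.0763]
185 [-0.0905  0.0802]
190 [-0.0867  0.0838]
195 [-0.0825  0.0871]
200 [-0.0782  0.09  ]
205 [-0.0736  0.0924]
210 [-0.0688  0.0945]
215 [-0.0638  0.0962]
220 [-0.0587  0.0974]
225 [-0.0535  0.0982]
230 [-0.0483  0.0985]
235 [-0.0431  0.0983]
240 [-0.0379  0.0977]
245 [-0.0328  0.0967]
250 [-0.0277  0.0952]
255 [-0.0229  0.0933]
```

The grip is held, at 22 mm opening. I'll crank 5° per row, clockwise.

```bash
python3 -m creep '[{"offset":[-0.004,-0.004,0],"twist":0},{"offset":[-0.008,-0.007,0],"twist":0},{"offset":[-0.012,-0.010,0],"twist":0},{"offset":[-0.0165,-0.013,0],"twist":0},{"offset":[-0.021,-0.0155,0],"twist":0}]'
python3 -m creep '[{"offset":[-0.005,-0.002,0],"twist":0},{"offset":[-0.010,-0.0037,0],"twist":0},{"offset":[-0.015,-0.005,0],"twist":0},{"offset":[-0.020,-0.0057,0],"twist":0},{"offset":[-0.0253,-0.006,0],"twist":0}]'
```

```text
t: 3.75
ee_pos: [0.6054, -0.2328, 0.082]
tool_rot: [2.652, -1.683, 0.008]
force: [6.8, -8.1, 2.5]
width: 0.0216
t: 4.25
ee_pos: [0.5796, -0.2394, 0.082]
tool_rot: [2.651, -1.683, 0.007]
force: [3.9, -12.4, 3.1]
width: 0.022
```

```bash
python3 -m creep '[{"offset":[-0.005,-0.0005,0],"twist":0},{"offset":[-0.0104,-0.0005,0],"twist":0},{"offset":[-0.0156,0,0],"twist":0},{"offset":[-0.0206,0.0013,0],"twist":0},{"offset":[-0.0255,0.003,0],"twist":0}]'
python3 -m creep '[{"offset":[-0.0046,0.0023,0],"twist":0},{"offset":[-0.009,0.005,0],"twist":0},{"offset":[-0.0133,0.0082,0],"twist":0},{"offset":[-0.0172,0.0117,0],"twist":0},{"offset":[-0.0208,0.0155,0],"twist":0}]'
python3 - <<'E'
from h import *
from scipy.optimize import least_squares
p=np.array([[.6258,-.2159],[.6054,-.2328],[.5796,-.2394],arm.observe()['ee_pos'][:2]])
print(p[-1],least_squares(lambda c:np.hypot(*(p-c).T)-.06,[.578,-.178]).x, arm.observe()['force'])
E
```

```text
t: 4.75
ee_pos: [0.5538, -0.2347, 0.0819]
tool_rot: [-2.652, 1.684, -0.004]
force: [3.0, -0.7, 4.6]
width: 0.0223
t: 5.25
ee_pos: [0.5326, -0.2191, 0.0819]
tool_rot: [2.652, -1.683, 0.002]
force: [2.3, -3.4, 7.9]
width: 0.0223
[ 0.53264382 -0.21911409] [ 0.57789306 -0.17953814] [ 2.28592869 -3.39208295  7.92440145]
```

Run:
```python
from h import *
C=np.array([.5779,-.1793]); p=arm.observe()['ee_pos'][:2]; d=p-C; a0=np.arctan2(d[1],d[0]); print(np.hypot(*d),np.degrees(a0))
f=lambda k:C+.06*np.array([np.cos(a0-np.radians(k)),np.sin(a0-np.radians(k))])
for s in range(0,150,25):
    b=f(s) if s else p
    print(s,[(f(s+j)-b).round(4).tolist() for j in (5,10,15,20,25)])
```

```text
0.06027672676066536 -138.6603201598943
0 [[-0.0031, 0.0043], [-0.006, 0.0086], [-0.0085, 0.0132], [-0.0106, 0.018], [-0.0123, 0.0229]]
25 [[-0.0013, 0.0051], [-0.0021, 0.0103], [-0.0024, 0.0155], [-0.0023, 0.0207], [-0.0017, 0.0259]]
50 [[0.001, 0.0051], [0.0025, 0.0102], [0.0044, 0.015], [0.0067, 0.0197], [0.0094, 0.0242]]
75 [[0.0031, 0.0042], [0.0065, 0.0082], [0.0103, 0.0118], [0.0144, 0.0151], [0.0187, 0.018]]
100 [[0.0046, 0.0025], [0.0094, 0.0046], [0.0143, 0.0063], [0.0194, 0.0076], [0.0246, 0.0084]]
125 [[0.0052, 0.0004], [0.0105, 0.0002], [0.0157, -0.0003], [0.0208, -0.0013], [0.0258, -0.0028]]
```

```bash
python3 -m creep '[{"offset":[-0.003,0.0043,0],"twist":0},{"offset":[-0.006,0.0086,0],"twist":0},{"offset":[-0.0085,0.0132,0],"twist":0},{"offset":[-0.0106,0.018,0],"twist":0},{"offset":[-0.0123,0.0229,0],"twist":0}]'
python3 -m creep '[{"offset":[-0.0013,0.005,0],"twist":0},{"offset":[-0.002,0.010,0],"twist":0},{"offset":[-0.0024,0.0155,0],"twist":0},{"offset":[-0.0023,0.0207,0],"twist":0},{"offset":[-0.0017,0.026,0],"twist":0}]'
python3 -m creep '[{"offset":[0.001,0.005,0],"twist":0},{"offset":[0.0025,0.010,0],"twist":0},{"offset":[0.0044,0.015,0],"twist":0},{"offset":[0.0067,0.0197,0],"twist":0},{"offset":[0.0094,0.0242,0],"twist":0}]'
python3 -c "
from h import *
d=arm.observe()['ee_pos'][:2]-np.array([.5779,-.1793]);print(np.hypot(*d),np.degrees(np.arctan2(d[1],d[0])))"
```

```text
t: 5.75
ee_pos: [0.5202, -0.1962, 0.0819]
tool_rot: [2.652, -1.683, 0.001]
force: [0.6, -1.8, 7.8]
width: 0.0218
t: 6.25
ee_pos: [0.5186, -0.1702, 0.0819]
tool_rot: [2.652, -1.683, 0.002]
force: [-0.2, -3.4, 9.0]
width: 0.0217
t: 6.75
ee_pos: [0.5283, -0.1459, 0.0819]
tool_rot: [2.652, -1.683, 0.002]
force: [0.2, -4.2, 7.9]
width: 0.022
0.059835081030960614 146.06944400884154
```

Crank is at about 3.2 rad. From here I go one call at a time, watching the force.

```bash
python3 -m creep '[{"offset":[0.003,0.0042,0],"twist":0},{"offset":[0.0065,0.0082,0],"twist":0},{"offset":[0.0103,0.0118,0],"twist":0},{"offset":[0.0144,0.015,0],"twist":0},{"offset":[0.0187,0.018,0],"twist":0}]'
python3 -c "
from h import *
s=snap('scene','s3.png');snap('top','t3.png');s=arm.observe();print(s['force'])"
```

```text
t: 7.25
ee_pos: [0.5469, -0.1282, 0.0819]
tool_rot: [2.652, -1.683, 0.002]
force: [0.1, -5.6, 8.0]
width: 0.0223
[ 1.78384795 -2.17472896  7.13189586]
```

```bash
python3 -m creep '[{"offset":[0.0028,0.0015,0],"twist":0},{"offset":[0.0056,0.0029,0],"twist":0},{"offset":[0.0084,0.0042,0],"twist":0},{"offset":[0.0113,0.0053,0],"twist":0},{"offset":[0.0143,0.0063,0],"twist":0}]'
cat > v.py <<'E'
from h import *
import sys
s=arm.observe(); d=s['ee_pos'][:2]-np.array([.5779,-.1793]); a=np.arctan2(d[1],d[0]); k=(-np.radians(29.6)-a)%(2*np.pi)
print('r',np.hypot(*d),'crank',k,'Ft',s['force'][:2]@[np.sin(a),-np.cos(a)],'Fr',s['force'][:2]@[np.cos(a),np.sin(a)])
c=snap('scene','v.png')['pixels']; t=cams.read_camera('top')['pixels']
o=np.hstack([cv2.resize(x[:,:,::-1],(400,400),interpolation=cv2.INTER_CUBIC) for x in (c[150:220,260:330],t[130:220,280:370])]); cv2.imwrite('pics/'+sys.argv[1],o)
E
python3 v.py v1.png
```

```text
t: 7.85
ee_pos: [0.5612, -0.1219, 0.0818]
tool_rot: [2.652, -1.683, 0.001]
force: [-1.0, -4.5, 8.7]
width: 0.022
r 0.05974807142719815 crank 3.9117460164687294 Ft -2.1916677636656434 Fr -4.020264788308504
```

View pics/v1.png

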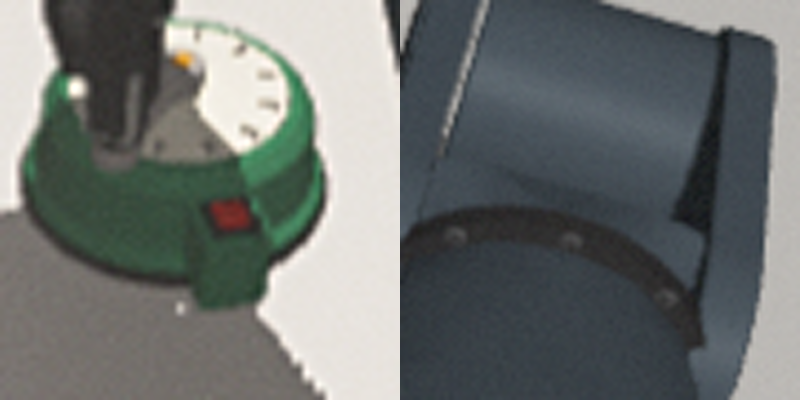

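The left crop shows the flag at about (230,215), with the arm hiding the top view. I'll compare red-blob numbers against the earlier scene pictures to see whether it has risen.

```bash
cat > red.py <<'E'
import cv2,sys,numpy as np
for f in sys.argv[1:]:
    i=cv2.imread('pics/'+f).astype(int)[150:220,260:330]; m=(i[:,:,2]>60)&(i[:,:,2]>2*i[:,:,1]); y,x=np.nonzero(m); print(f,m.sum(),x.mean()+260,y.mean()+150,y.min()+150,y.max()+150)
E
python3 red.py scene1.png s2.png s3.png v.png
```

```text
scene1.png 29 299.82758620689657 186.86206896551724 185 189
s2.png 23 300.1304347826087 187.17391304347825 185 189
s3.png 20 299.95 187.35 186 189
v.png 21 299.95238095238096 187.23809523809524 185 189
```

Not popped yet at 3.91 rad. I continue in small steps.

```bash
python3 -m creep '[{"offset":[0.002,0.0006,0],"twist":0},{"offset":[0.004,0.001,0],"twist":0},{"offset":[0.006,0.0014,0],"twist":0},{"offset":[0.008,0.0017,0],"twist":0},{"offset":[0.0103,0.002,0],"twist":0}]'
python3 v.py v2.png; python3 red.py v.png
```

```text
t: 8.45
ee_pos: [0.5716, -0.1199, 0.0819]
tool_rot: [2.652, -1.683, 0.002]
force: [3.0, -3.1, 8.6]
width: 0.0223
r 0.05972873440727545 crank 4.090119339668703 Ft 2.6900401972106693 Fr -3.4519671514031054
v.png 28 300.2857142857143 186.89285714285714 185 189
```

View pics/v2.png

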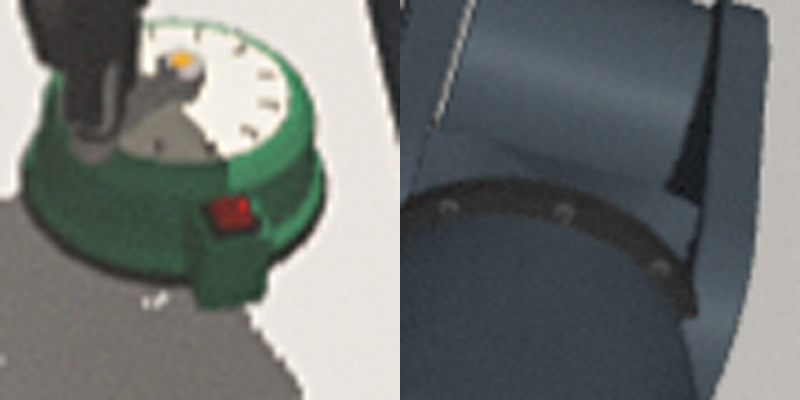

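The flag still sits flush; only the shadow over it has moved. Another 8°.

```bash
python3 -m creep '[{"offset":[0.002,0.0002,0],"twist":0},{"offset":[0.004,0.0004,0],"twist":0},{"offset":[0.006,0.0005,0],"twist":0},{"offset":[0.008,0.0005,0],"twist":0},{"offset":[0.008,0.0005,0],"twist":0}]'
python3 v.py v3.png; python3 red.py v.png
```

```text
t: 9.05
ee_pos: [0.5795, -0.1195, 0.0818]
tool_rot: [2.652, -1.683, 0.002]
force: [-0.1, -5.8, 8.0]
width: 0.0219
r 0.05978209594553414 crank 4.223031844562546 Ft 0.06460161767996647 Fr -5.797246528230299
v.png 45 300.5333333333333 185.33333333333334 181 189
```

The flag has popped: red area 45 px, its top edge 4 px higher, tangential force about 0 at roughly 4.22 rad. Release and lift.

```bash
python3 -m creep '[{"offset":[0,0,0],"twist":0},{"offset":[0,0,0],"twist":0},{"offset":[0,0,0],"twist":0},{"offset":[0,0,0],"twist":0},{"offset":[0,0,0],"twist":0}]' 1
python3 -m creep '[{"offset":[0,0,0.0],"twist":0},{"offset":[0,0,0.01],"twist":0},{"offset":[0,0,0.03],"twist":0},{"offset":[0,0,0.06],"twist":0},{"offset":[0,0,0.10],"twist":0}]' 1
python3 -m creep '[{"offset":[-0.03,0,0.02],"twist":0},{"offset":[-0.06,-0.02,0.04],"twist":0},{"offset":[-0.09,-0.05,0.06],"twist":0},{"offset":[-0.11,-0.09,0.07],"twist":0},{"offset":[-0.13,-0.13,0.07],"twist":0}]' 1
python3 -m creep '[{"offset":[-0.03,-0.03,0],"twist":0},{"offset":[-0.06,-0.06,0],"twist":0},{"offset":[-0.08,-0.1,0],"twist":0},{"offset":[-0.1,-0.14,0],"twist":0},{"offset":[-0.1,-0.14,0],"twist":0}]' 1
python3 v.py v4.png; python3 red.py v.png
```

```text
t: 9.65
ee_pos: [0.5791, -0.1186, 0.0811]
tool_rot: [2.652, -1.683, -0.001]
force: [-0.2, -0.4, 0.1]
width: 0.0852
t: 10.15
ee_pos: [0.5785, -0.1185, 0.1819]
tool_rot: [2.652, -1.683, -0.003]
force: [0.4, -0.6, 0.4]
width: 0.0855
t: 10.65
ee_pos: [0.4488, -0.2501, 0.254]
tool_rot: [2.653, -1.682, 0.006]
force: [1.1, -0.9, 1.4]
width: 0.0849
t: 11.15
ee_pos: [0.3471, -0.3923, 0.2521]
tool_rot: [2.648, -1.688, 0.002]
force: [-0.6, 1.0, 0.1]
width: 0.0853
r 0.3140548691121978 crank 1.879586212623362 Ft 1.1491820159386543 Fr -0.24044886980478758
v.png 32 300.65625 184.03125 181 188
```

View pics/v4.png

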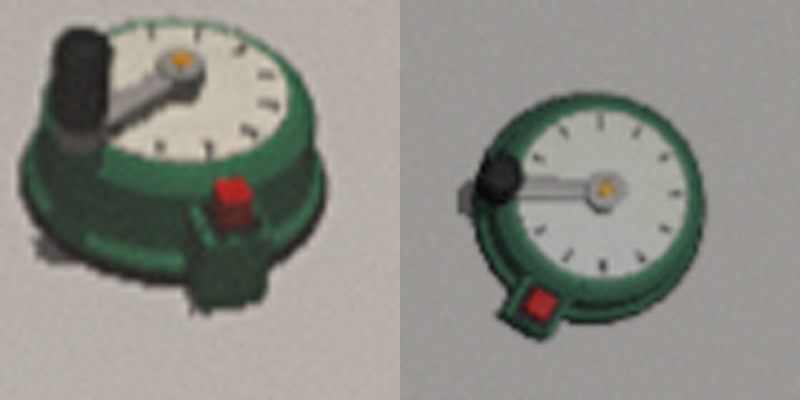

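The red flag stands clearly up at (233,203) in the left crop. In the top crop the crank points left, grip at (498,178) and hub at (605,190), which is about 4.2 rad. The arm is clear, so I hand in.

```bash
python3 -c "
from h import *
print(arm.job_done())"
```

```text
the job is handed in; nothing more can be done
None
```

The green timer is rewound: its red flag popped up and I stopped the crank at about 4.22 rad, well short of the 5.15 limit. I then let go, backed the arm clear and handed the job in at about 11 s. The hand-in gave no verdict.

- **Flag:** it stayed down at about 4.09 rad and was up at about 4.22 rad. The last picture shows it standing clear of its tower.
- **Crank:** the last picture shows it at rest pointing near world +y, which matches about 4.2 rad. That angle comes from the tool position and the pictures, not from a joint reading.
- **Force:** the tangential force was noisy, between -2 and +3 N near the end, and weaker than the 5 to 7 N stated. I therefore judged the release by the flag, with the force near 0 N at that point.
- **Robot:** the gripper is open and away from everything, with only about 1 N of residual reading.
- **White timer:** the arm never went near it. I did not take a final picture to check it.

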